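# Find and mark the high spot of a turntable on a truing stand

### The job

By its brass crank knob, turn the walnut turntable slowly and gently until the high spot of its copper rim has pushed the spring pointer out as far as it will go, and stop it right there. Let go of the knob, then set the brass marker down gently, upright, on the turntable next to its edge and in line with the pointer, so that it marks the high spot, and leave both standing so. Do not touch the pointer or disturb the other things.

Things in the scene. Friction and masses are not known exactly. Their poses are not given: they have to be found in the camera images.
- stand: Truing stand, fixed to the table (place and yaw vary). Dark round base 140 mm across with an arm on its +x side carrying a grey guide post (119 to 145 mm from the axis, top 45 mm high). Origin on the turntable's vertical axis at table height; z up; +x runs from the axis out along the pointer.
- wheel: Turntable on an upright axle at the stand's origin; turns without end both ways. Walnut plate 164 mm across, 6 mm thick, upper face 46 mm above the table. Origin on the axis at table height, z up; its x axis points to the crank knob. Bearing friction 0.12 N m, about 2.5 N at the knob. Never to be turned faster than 3 rad/s.
- axle_top (a point): Centre of the walnut plate's upper face. Under the plate, hidden from above, is the copper rim, 150 mm across, with one smooth high spot 5 mm high, fading out about 20 degrees either side. Its angle is unknown and differs every time, but is at least 65 degrees from the knob and, at the start, at least 45 degrees from the pointer.
- rim_mid (a point): Point on the axis at the rim's mid height, 29 mm above the table. Feel at the knob: as the high spot climbs on to the pointer, pushing takes up to about 6 N more; on its top the extra is nil; past it the spring drives the turntable onwards. Left alone it stays put only within about 9 degrees of the top or on the plain rim.
- knob: Brass crank knob: upright pin 14 mm in diameter, 48 mm from the turntable's axis, free to spin about itself, so it can be gripped and carried round in a circle without turning the gripper. Origin on its axis at its foot, 50 mm above the table; top 92 mm, good grip height 72 mm above the table. z up. Grip it with 15 to 40 N a finger.
- pointer: Steel pin sliding along the stand's x axis, 28 mm above the table; its ball end rides on the copper rim, pushed inward by a spring (5 to 9 N). Red flag, top 54 mm high, 97 mm from the axis. Origin at the ball's innermost point: about 74.6 mm from the axis on the plain rim, 79.5 mm on the top of the high spot. Not to be touched.
- mark_place (a point): Fixed point of the stand, on the height of the turntable's upper face, 64 mm from the axis towards the pointer (18 mm inside the plate's edge): where the marker's foot centre should stand.
- marker: Brass marker, loose, standing on the table: a round stud 30 mm tall, foot 24 mm in diameter, straight waist 20 mm in diameter from 10 to 24 mm above its foot, 90 g. Origin at the centre of its foot; z up.
- decanter: Cut-glass decanter with stopper, 92 mm across, 190 mm tall, on the oak plank at the far side (plank top 50 mm high). Origin at the centre of its foot. Leave alone.
- cup_a: Copper-coloured aluminium cup, 74 mm across, 85 mm tall, on the oak plank. Origin under its centre. Leave alone.
- cup_b: Second cup, same as the first, on the oak plank. Origin under its centre. Leave alone.
- vial: Clear glass sample vial with cork top, 32 mm across, 65 mm tall, on the table. Origin under its centre. Leave alone.
- coaster: Round walnut coaster, 90 mm across, 10 mm thick, on the table. Origin under its centre. Leave alone.
- sander: Cork sanding block, 100 mm long (its x), 55 mm wide, 30 mm tall, on the table. Origin under its centre. Leave alone.
Not all that is in view belongs to the job. What is shaped like the stand but blue is not meant.

How it is judged (in metres and radians):
On the way:
1. the turntable is stopped for half a second with its high spot at the pointer (pointer out at least 78.8 mm from the axis) (x of pointer in the frame of stand above 0.0788 m and angular speed of wheel below 0.05 rad/s and height (world z) of marker below 0.02 m), for 0.5 s.
At the end, for the whole second after the job is handed in: The turntable is at rest with its high spot at the pointer (pointer's inner end more than 78.8 mm from the axis, where the very top gives about 79.5 mm), and the brass marker stands upright at rest on the turntable within 18 mm of the marking place beside the edge, in line with the pointer (x of pointer in the frame of stand above 0.0788 m and angular speed of wheel below 0.05 rad/s and horizontal distance between marker and mark_place below 0.018 m and height (world z) of marker between 0.042 and 0.05 m and angle between marker's own z axis and vertical below 0.15 rad and linear speed of marker below 0.02 m/s); the robot touches nothing.
It fails at once if the turntable is spun faster than 3 rad/s (angular speed of wheel above 3 rad/s).
It fails at once if the robot pushes the pointer (contact force between any of the arm, the fingers and pointer above 0.5 N).
It fails at once if the marker is banged down on the turntable (over 25 N) (contact force between marker and wheel above 25 N).
It fails at once if another thing is moved by more than 20 mm (distance of any of decanter, cup_a, cup_b, vial, coaster, sander from where it was at the start of the episode above 0.02 m).
It fails at once if the knob or turntable is gripped or pushed hard (over 100 N in all, as from gripping with 50 N a finger) (contact force between the fingers and wheel above 100 N).
It also fails if it takes over 72 s, if anything falls off the work surface, if the arm or the gripper's body presses on something with over 40 N, if the wrist force passes 120 N, or if a joint passes its speed limit or range.

### The arm

A 6-joint arm with a two-finger parallel gripper is mounted at the origin on the work surface. World frame = base frame: x ahead of the robot, y to its left, z up, the work surface at z = 0. Lengths are in m, angles in degrees, forces in N, time in s.
With the tool pointing down it reaches from about 0.275 to 0.75 m from the base axis. Payload 10.2 kg.
Tool frame: the origin (TCP) lies where the fingers leave the gripper's body, on its centre line; the fingertips stand 64 mm ahead of it and the grasp point (between the pads) lies 45 mm ahead of it; x points along the fingers, z is the direction in which the jaws open and shut, and the axes are right-handed (so a half turn about x gives the same grasp; the last joint's range is limited). The gripper opens to 88 mm and grips with 3 to 60 N. Pads are 18 mm wide; open, the fingers measure 123 mm over their backs; the gripper's body (75 mm by 187 mm) begins 45 mm behind the grasp point.
Start: joints at [57.387, 17.928, 85.812, -0, 76.261, -12.8], TCP at [0.178, 0.494, 0.303] pointing down, gripper open.
Joint ranges: [-168.41, 168.41], [-55.51, 124.54], [10.69, 146.95], [-70.63, 250.63], [1, 178], [-165.06, 165.06]. Speed limits (degrees/s): [136.94, 136.94, 172.46, 180, 180, 180].

### API

Orientations are given as a 3x3 rotation matrix whose columns are the frame's x, y, z axes.
In Python, from cell import manip gives the robot as it stands. The module is installed in compiled form; this text tells all that it offers.
- The arm moves only by the tool apply_moves, never from a script. Its argument "plan" is a list of rows, each a list of 5 numbers: the opening in per cent of the stroke, from 0 (shut) to 100 (fully open), then the shift along the tool's x, y, z scaled (see below), then the turn about the tool's x scaled (see below). In form: [[hand, tx, ty, tz, roll], ...]. A call has 1 to 8 rows; each row shifts and turns the commanded pose from where the row before left it, along the tool's axes as they then stand; what a row does not reach is not made up. The controller multiplies each number of a shift by 0.15 m and each number of a turn by 1.5 rad. A row lasts 1/12 s, in which the tool goes at most 41.7 mm and 7.16 degrees, less where a joint would pass 70% of its speed; a pose out of reach is approached as far as the arm can. A call with a number of a shift or a turn outside -1 to 1 is refused whole. A call with a gripper value outside its range is refused whole. The fingers move at their own pace and stop on an object; the grip force is fixed at half the most. Time passes only in rows, so rows that do not move let the fingers close. It gives the time, the measured TCP pose, the force and the opening at its end, in the units of the state.
- manip.get_state(): the state, without advancing time (a new reading comes with each control period).
- manip.get_image(name): name is "side" or "top" or "wrist"; returns a dict with "image" (384x512x3 uint8, red, green, blue), "depth" (384x512 float32, m along the optical axis (not along the pixel's ray), 0 where there is no reading), "vertical_fov" (degrees; the focal length in pixels is half the picture's height over the tangent of half this angle, whatever the lens; pixels are square), "cx", "cy" (the principal point, pixels), "R" (3x3) and "t" (3): a world point X has camera coordinates R X + t. Camera axes: x right, y down, z forward; pixel columns grow to the right and rows downward; lengths in m; the calibration is good to about 2 mm. The wrist camera is an equidistant fisheye: a pixel r from the principal point sees the ray r / f radians off the axis. A picture is of the moment at which its call begins.
- manip.job_done(): hands the job in, once; it reports no verdict.
The state is a dict: "clock": time; "joints": joint angles; "qd": joint speeds; "tau": joint torques, N m; "position": TCP position; "eef_rot": TCP orientation; "ft_force": force on the tool from outside, world axes, zero at the start; "wrist_torque": the same for the moment, N m; "width": finger opening in m.
Only numpy, scipy, OpenCV 4.12 (cv2) and the standard library are available. Lean on these libraries where they do the work, as an engineer would, in place of code of your own. Each camera call takes 0.05 s, during which the arm holds its last target.

## Working session

There is one attempt and no reset: what is moved stays moved. The work goes in short steps, Python scripts to look and compute and a tool call to move; the robot and the scene stay as the last step left them, time stands still between calls to the robot, and variables do not carry over. Pictures are saved under pics/ and viewed, and the job is handed in when it is done.

Besides the shell and the picture viewer there is one more tool, called after "Call:" as name([rows], argument=value, ...), one row to a line, values as JSON. apply_moves: Moves the arm, as the interface text tells. Its arguments: {"type":"object","properties":{"plan":{"type":"array"}},"required":["plan"]}

```bash
mkdir -p pics; ls; cat > h.py <<'E'
import numpy as np, cv2
from cell import manip
def grab(n,tag):
    d=manip.get_image(n); np.savez('pics/'+tag+'.npz',**d)
    cv2.imwrite('pics/'+tag+'.png',d['image'][:,:,::-1]); return d
def load(tag): return dict(np.load('pics/'+tag+'.npz'))
def foc(d): return d['image'].shape[0]/2/np.tan(np.radians(float(d['vertical_fov']))/2)
def ray(d,u,v,fish=False):
    f=foc(d);x=np.array([u-d['cx'],v-d['cy']],float)
    if fish:
        r=np.linalg.norm(x);th=r/f;c=np.array([*(x/max(r,1e-9)*np.sin(th)),np.cos(th)])
    else: c=np.array([x[0]/f,x[1]/f,1.])
    R=d['R'];return -R.T@d['t'],R.T@c
def atz(d,u,v,z,fish=False):
    o,r=ray(d,u,v,fish);return o+r*(z-o[2])/r[2]
def dep(d,u,v,fish=False):
    z=float(d['depth'][int(round(v)),int(round(u))]);o,r=ray(d,u,v,fish)
    c=d['R']@r; return o+r*z/c[2]
def tri(a,b):
    (o1,r1),(o2,r2)=a,b
    A=np.stack([r1,-r2],1);s=np.linalg.lstsq(A,o2-o1,rcond=None)[0]
    p,q=o1+r1*s[0],o2+r2*s[1];return (p+q)/2,np.linalg.norm(p-q)
def proj(d,X,fish=False):
    c=d['R']@np.asarray(X,float)+d['t'];f=foc(d)
    if fish:
        n=np.hypot(c[0],c[1]);th=np.arctan2(n,c[2]);return d['cx']+f*th*c[0]/n,d['cy']+f*th*c[1]/n
    return d['cx']+f*c[0]/c[2],d['cy']+f*c[1]/c[2]
E
python3 - <<'E'
from h import *
for n in ['side','top','wrist']:
    d=grab(n,n+'0');print(n,d['vertical_fov'],d['cx'],d['cy'],(-d['R'].T@d['t']).round(3),d['R'].round(2).tolist())
s=manip.get_state()
for k in s: print(k,np.round(s[k],4).tolist())
E
```

```text
pics
side 46.49611029267616 266.33714134982046 194.3401548795437 [0.221 0.801 0.895] [[-0.93, -0.36, 0.01], [-0.26, 0.65, -0.71], [0.25, -0.67, -0.7]]
top 43.51544223097892 254.44959067914124 188.03818101839755 [ 3.850e-01 -1.000e-03  1.252e+00] [[0.01, -1.0, 0.01], [-1.0, -0.01, -0.1], [0.1, -0.01, -1.0]]
wrist 65.70646984690485 256.9566635651258 188.86896967756184 [0.106 0.52  0.384] [[0.34, 0.94, -0.0], [0.9, -0.32, 0.3], [0.28, -0.1, -0.95]]
clock 0.15
joints [57.3869, 17.9499, 85.8414, -0.0, 76.2593, -12.8013]
qd [0.0467, -0.1597, -0.099, 0.1687, 0.0067, 0.04]
tau [0.0009, -40.2306, -25.232, 0.0695, 0.0343, -0.0001]
position [0.1779, 0.4938, 0.3023]
eef_rot [[-0.0005, -0.9408, 0.3389], [-0.0007, 0.3389, 0.9408], [-1.0, 0.0002, -0.0009]]
ft_force [-0.2538, -0.8675, 0.1401]
wrist_torque [0.0228, -0.0056, -0.0118]
width 0.088
```

View pics/top0.png

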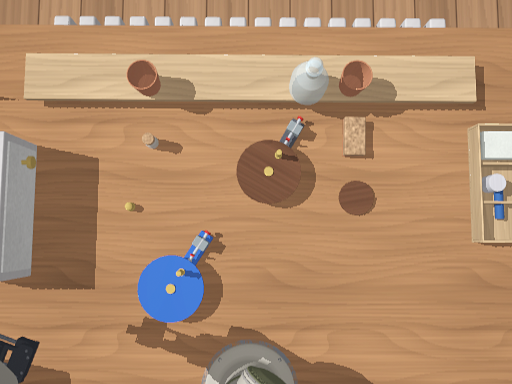

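View pics/side0.png

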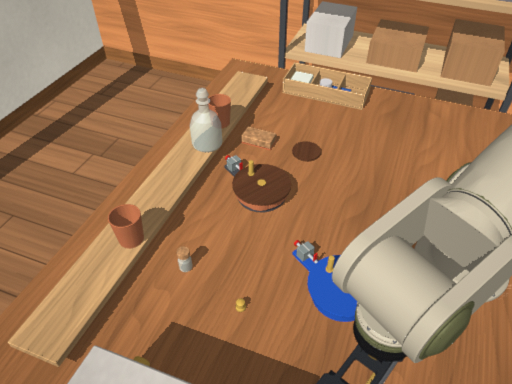

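View pics/wrist0.png

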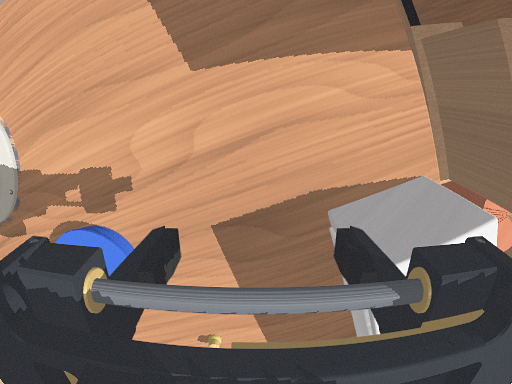

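The top view shows the walnut turntable at about (268,171), its knob at (278,155) and the pointer at (293,130). The marker is at (129,206). Next I'll enlarge these areas.

```bash
python3 - <<'E'
from h import *
d=load('top0')['image'][:,:,::-1]
cv2.imwrite('pics/topc.png',cv2.resize(d[105:220,225:335],None,fx=5,fy=5,interpolation=cv2.INTER_CUBIC))
a=cv2.resize(d[190:225,110:150],None,fx=10,fy=10,interpolation=cv2.INTER_CUBIC)
s=load('side0')['image'][:,:,::-1]
b=cv2.resize(s[285:320,220:260],None,fx=10,fy=10,interpolation=cv2.INTER_CUBIC)
cv2.imwrite('pics/mk.png',np.hstack([a,b]))
cv2.imwrite('pics/sidec.png',cv2.resize(s[145:220,215:305],None,fx=8,fy=8,interpolation=cv2.INTER_CUBIC))
E
```

```text
(no output)
```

View pics/topc.png

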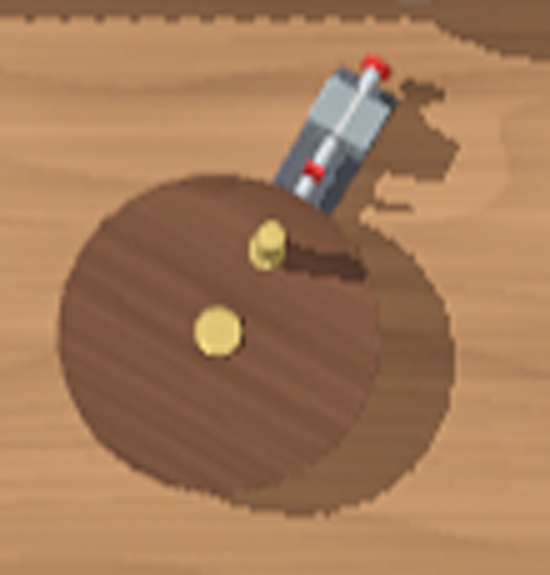

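View pics/mk.png

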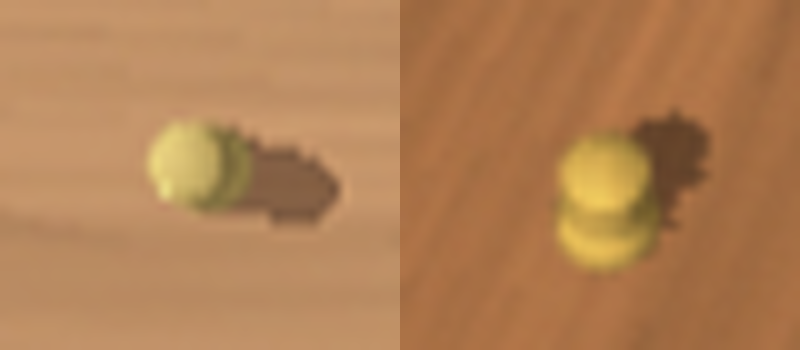

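View pics/sidec.png

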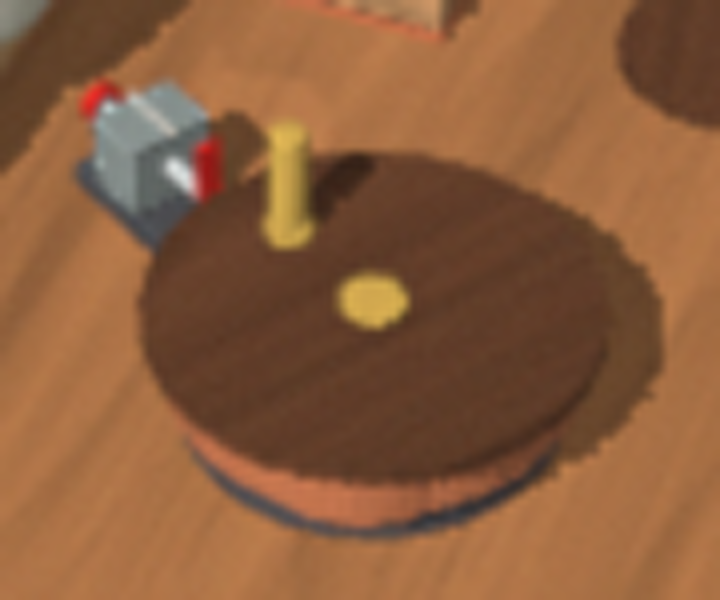

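```bash
python3 - <<'E'
from h import *
T=load('top0');S=load('side0')
def ft(p,k,x0,y0): return (p[0]+.5)/k-.5+x0,(p[1]+.5)/k-.5+y0
t=lambda x,y:ft((x,y),5,225,105)
s=lambda x,y:ft((x,y),8,215,145)
def go(n,a,b): 
    p,e=tri(ray(T,*a),ray(S,*b));print(n,p.round(4),'err',round(e,4))
    return p
ax=go('axle',t(218,331),s(373,300))
k=go('knobtop',t(272,234),s(289,131))
f=go('flag',t(314,170),s(209,168))
r=go('outer',t(377,67),s(100,100))
m=go('markertop',ft((187,162),10,110,190),ft((604,174-0),10,220-40,285))
print('at z',atz(T,*t(218,331),.048),atz(S,*s(373,300),.048),atz(T,*t(272,234),.092),atz(S,*s(289,131),.092))
print(atz(T,*ft((187,162),10,110,190),.03),atz(S,*ft((604,174),10,180,285),.03))
for q in (f,r): print(np.degrees(np.arctan2(q[1]-ax[1],q[0]-ax[0])),np.hypot(*(q-ax)[:2]))
print('knob',np.degrees(np.arctan2(k[1]-ax[1],k[0]-ax[0])),np.hypot(*(k-ax)[:2]))
E
```

```text
axle [ 0.5472 -0.0459  0.0467] err 0.0007
knobtop [ 0.5887 -0.0707  0.091 ] err 0.0002
flag [ 0.6308 -0.0951  0.0408] err 0.0002
outer [ 0.6888 -0.1286  0.0288] err 0.002
markertop [0.4585 0.3109 0.0204] err 0.0011
at z [ 0.54664314 -0.04593887  0.048     ] [ 0.54704135 -0.0445619   0.048     ] [ 0.58867168 -0.0705692   0.092     ] [ 0.5881558  -0.06957215  0.092     ]
[0.45739086 0.30831626 0.03      ] [0.45645519 0.31641018 0.03      ]
-30.4837282615534 0.09705829679280228
-30.266030482944846 0.1640104157601544
knob -30.78378121125598 0.04838189032469546
```

```bash
python3 - <<'E'
from h import *
T=load('top0');S=load('side0')
for d,us,vs in ((T,range(124,136),(203,206,208)),(S,(238,240,242),range(298,315))):
    for v in vs:
        print(v,[tuple((dep(d,u,v)*1000).round().astype(int)) for u in us])
print([dep(T,u,v).round(3) for u,v in ((29,162),(24,160),(10,200),(60,200),(129,225))])
x=T['image'][140:185,0:60,::-1]
cv2.imwrite('pics/br.png',cv2.resize(x,None,fx=10,fy=10,interpolation=cv2.INTER_CUBIC))
x=S['image'][330:384,60:200,::-1]
cv2.imwrite('pics/br2.png',cv2.resize(x,None,fx=5,fy=5,interpolation=cv2.INTER_CUBIC))
E
```

```text
203 [(np.int64(466), np.int64(328), np.int64(-2)), (np.int64(466), np.int64(325), np.int64(0)), (np.int64(466), np.int64(321), np.int64(5)), (np.int64(464), np.int64(312), np.int64(30)), (np.int64(465), np.int64(311), np.int64(23)), (np.int64(465), np.int64(307), np.int64(27)), (np.int64(465), np.int64(306), np.int64(23)), (np.int64(466), np.int64(307), np.int64(8)), (np.int64(466), np.int64(305), np.int64(7)), (np.int64(466), np.int64(303), np.int64(2)), (np.int64(467), np.int64(302), np.int64(-2)), (np.int64(467), np.int64(299), np.int64(-3))]
206 [(np.int64(459), np.int64(328), np.int64(-3)), (np.int64(457), np.int64(317), np.int64(28)), (np.int64(457), np.int64(315), np.int64(27)), (np.int64(457), np.int64(313), np.int64(26)), (np.int64(457), np.int64(309), np.int64(28)), (np.int64(457), np.int64(308), np.int64(25)), (np.int64(457), np.int64(305), np.int64(26)), (np.int64(457), np.int64(303), np.int64(24)), (np.int64(457), np.int64(301), np.int64(23)), (np.int64(458), np.int64(300), np.int64(13)), (np.int64(458), np.int64(300), np.int64(6)), (np.int64(459), np.int64(299), np.int6
[... 2431 characters left out ...]
459), np.int64(324), np.int64(2)), (np.int64(454), np.int64(325), np.int64(7)), (np.int64(450), np.int64(321), np.int64(3))]
312 [(np.int64(459), np.int64(325), np.int64(0)), (np.int64(455), np.int64(323), np.int64(-1)), (np.int64(450), np.int64(322), np.int64(0))]
313 [(np.int64(458), np.int64(326), np.int64(-3)), (np.int64(453), np.int64(326), np.int64(0)), (np.int64(449), np.int64(324), np.int64(0))]
314 [(np.int64(456), np.int64(330), np.int64(0)), (np.int64(452), np.int64(329), np.int64(1)), (np.int64(448), np.int64(327), np.int64(1))]
[array([0.556, 0.529, 0.107]), array([0.564, 0.549, 0.091]), array([0.463, 0.554, 0.138]), array([ 0.473,  0.494, -0.002]), array([0.409, 0.312, 0.003])]
```

View pics/br.png

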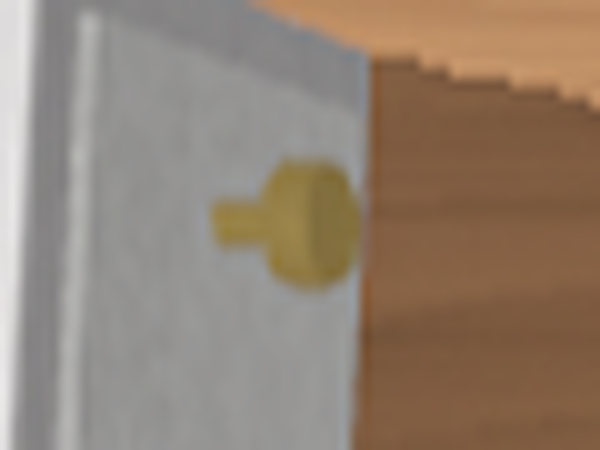

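View pics/br2.png

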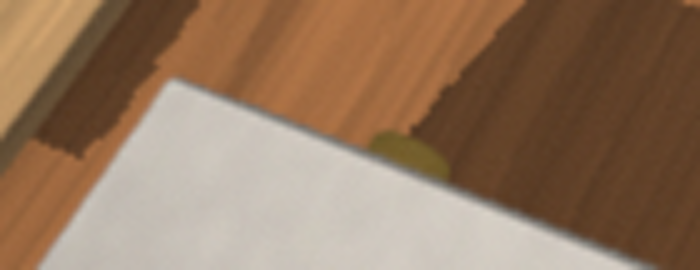

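```bash
python3 - <<'E'
from h import *
S=load('side0');T=load('top0')
im=cv2.resize(S['image'],None,fx=8,fy=8,interpolation=cv2.INTER_CUBIC)
c=np.array([.547,-.0455]);p=-30.4
# unwrap: rows z from 0.048 down to 0.01 on cylinder r=.075 ; columns angle rel pointer
A=np.arange(0,360,1.);Z=np.arange(.050,.005,-.0005)
out=np.zeros((len(Z),len(A),3),np.uint8)
for i,z in enumerate(Z):
    for j,a in enumerate(A):
        t=np.radians(a+p);u,v=proj(S,[c[0]+.075*np.cos(t),c[1]+.075*np.sin(t),z])
        out[i,j]=im[int(round((v+.5)*8-.5)),int(round((u+.5)*8-.5))]
o=cv2.resize(out[:,60:240],None,fx=4,fy=4)
cv2.imwrite('pics/unw.png',o[:,:,::-1])
for n,u,v in (('dec',309,82),('stopper',315,66),('cupb',356,76),('vial',150,141),('coaster',357,198),('sander',355,136),('cupa',143,75)): print(n,dep(T,u,v).round(3))
E
```

```text
dec [ 0.739 -0.136  0.167]
stopper [ 0.753 -0.141  0.234]
cupb [ 0.79  -0.269  0.061]
vial [0.617 0.25  0.067]
coaster [ 0.482 -0.278  0.009]
sander [ 0.642 -0.271  0.028]
cupa [0.789 0.274 0.058]
```

View pics/unw.png

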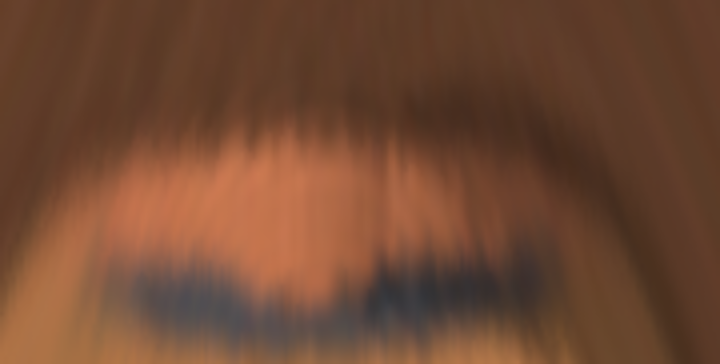

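The unwrapped rim shows the copper bump hanging over the dark base at column 310. That puts the high spot about +137° (counter-clockwise) from the pointer, so the plan is to turn clockwise by about 137° and confirm it by feel and by camera.

Call:
apply_moves([
  [50, 0, 0, 0, 0.062],
  [50, 0, 0, 0, 0.062],
  [50, 0, -0.236, -0.103, 0],
  [50, 0, -0.236, -0.103, 0],
  [50, 0, -0.236, -0.103, 0],
  [50, 0, -0.236, -0.103, 0],
  [50, 0, -0.236, -0.103, 0],
  [50, 0, -0.236, -0.103, 0],
])

```text
clock: 0.82
position: [0.3146, 0.3047, 0.3027]
eef_rot: [[-0.0, -0.862, 0.507], [-0.0, 0.507, 0.862], [-1.0, 0.0, -0.0]]
ft_force: [0.1, 0.8, -0.2]
width: 0.0442
```

Call:
apply_moves([
  [50, 0, -0.236, -0.103, 0],
  [50, 0, -0.236, -0.103, 0],
  [50, 0, -0.236, -0.103, 0],
  [50, 0, -0.236, -0.103, 0],
  [50, 0, -0.236, -0.103, 0],
  [50, 0, -0.236, -0.103, 0],
  [50, 0, -0.236, -0.103, 0],
  [50, 0, -0.236, -0.103, 0],
])

```text
clock: 1.48
position: [0.4962, 0.0543, 0.3026]
eef_rot: [[-0.0, -0.862, 0.507], [0.0, 0.507, 0.862], [-1.0, 0.0, -0.0]]
ft_force: [1.2, 0.9, 0.4]
width: 0.044
```

Call:
apply_moves([
  [50, 0, -0.236, -0.103, 0],
  [50, 0, -0.236, -0.103, 0],
  [50, 0, -0.236, -0.103, 0],
  [50, 0.2, 0, 0, 0],
  [50, 0.2, 0, 0, 0],
  [50, 0, 0, 0, 0],
])

```text
clock: 1.98
position: [0.5618, -0.0377, 0.2372]
eef_rot: [[-0.01, -0.861, 0.508], [0.003, 0.508, 0.861], [-1.0, 0.01, -0.003]]
ft_force: [-0.2, 0.9, -0.6]
width: 0.0441
```

```bash
python3 - <<'E'
from h import *
print(manip.get_state()['position'])
for n in ('wrist','top','side'): grab(n,n+'1')
E
```

```text
[ 0.56180654 -0.03772238  0.2371885 ]
```

View pics/wrist1.png

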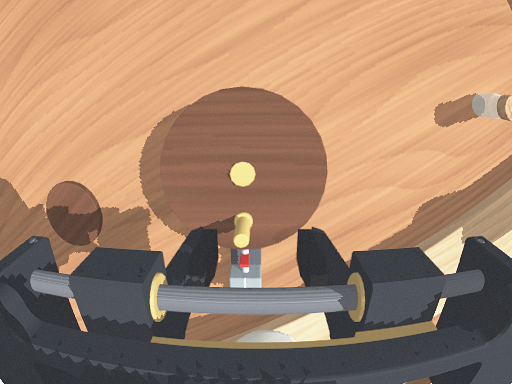

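View pics/side1.png

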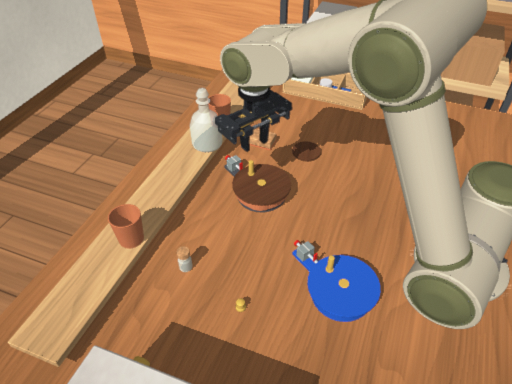

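View pics/top1.png

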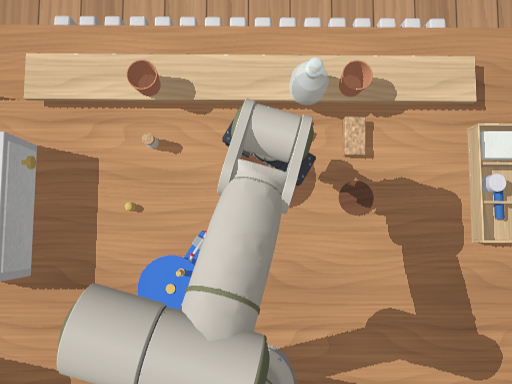

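Call:
apply_moves([
  [50, 0, -0.261, -0.102, 0],
  [50, 0, 0, 0, 0],
  [50, 0, 0, 0, 0],
])

```text
clock: 2.38
position: [0.5901, -0.0711, 0.2445]
eef_rot: [[0.003, -0.861, 0.508], [-0.001, 0.508, 0.861], [-1.0, -0.003, 0.001]]
ft_force: [-0.6, 0.7, -0.1]
width: 0.0442
```

```bash
python3 - <<'E'
from h import *
print(manip.get_state()['position'])
w=grab('wrist','wrist2');s=grab('side','side2')
cv2.imwrite('pics/a.png',np.hstack([cv2.resize(w['image'][150:300,180:320,::-1],(560,600),interpolation=cv2.INTER_CUBIC)]))
cv2.imwrite('pics/b.png',cv2.resize(s['image'][135:220,205:305,::-1],None,fx=7,fy=7,interpolation=cv2.INTER_CUBIC))
E
```

```text
[ 0.59005007 -0.07114022  0.24449836]
```

View pics/a.png

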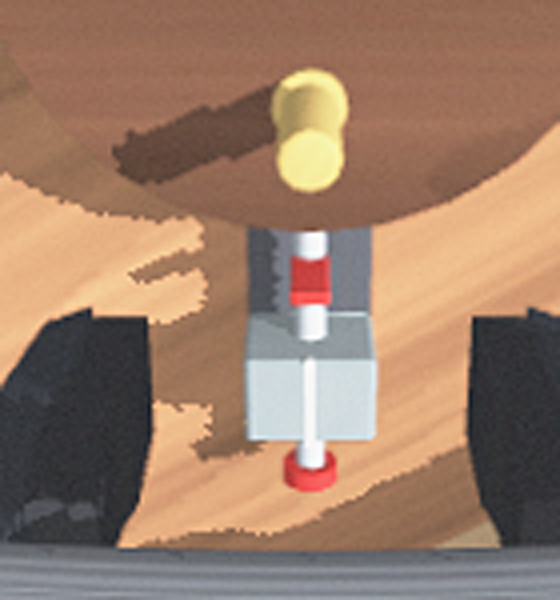

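View pics/b.png

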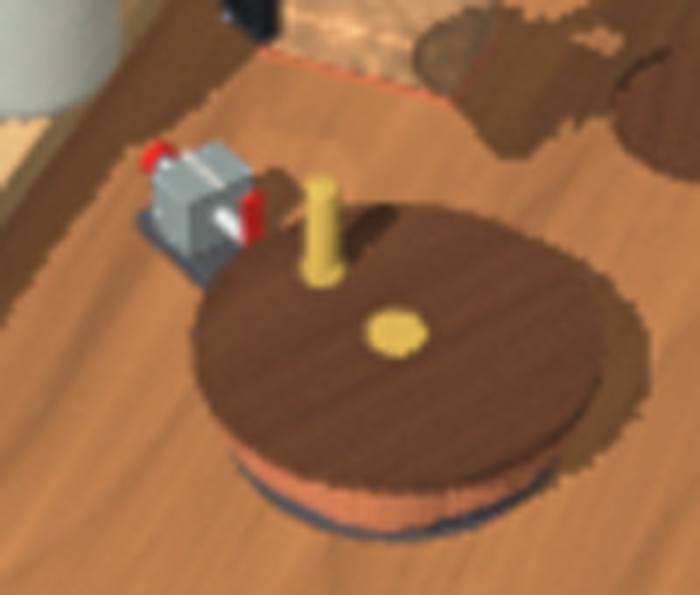

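```bash
python3 - <<'E'
from h import *
W=load('wrist2');T=load('top0');S=load('side2')
f=lambda x,y:((x+.5)/4-.5+180,(y+.5)/4-.5+150)
g=lambda x,y:((x+.5)/7-.5+205,(y+.5)/7-.5+135)
t=lambda x,y:((x+.5)/5-.5+225,(y+.5)/5-.5+105)
wk=ray(W,*f(310,160),True)
print(tri(wk,ray(S,*g(322,185))),tri(wk,ray(T,*t(272,234))),atz(W,*f(310,160),.092,True))
a=atz(W,*f(311,281),.04,True);b=atz(W,*f(311,470),.029,True);print(a,b,np.degrees(np.arctan2(*(b-a)[1::-1])))
st=manip.get_state();print(st['position'],st['eef_rot'])
E
```

```text
(array([ 0.58933759, -0.07011394,  0.09120078]), np.float64(0.0011657862871403304)) (array([ 0.58881963, -0.0700506 ,  0.09362337]), np.float64(0.001204300853586281)) [ 0.58970938 -0.06989798  0.092     ]
[ 0.63305694 -0.09504667  0.04      ] [ 0.68989604 -0.12845766  0.029     ] -30.447734426482967
[ 0.58927007 -0.06986403  0.24414634] [[ 1.79881892e-03 -8.62108214e-01  5.06721019e-01]
 [-4.06288795e-04  5.06721167e-01  8.62109908e-01]
 [-9.99998300e-01 -1.75665469e-03  5.61234716e-04]]
```

Call:
apply_moves([
  [50, 0.2, 0, 0, 0],
  [50, 0.2, 0, 0, 0],
  [50, 0.2, 0, 0, 0],
  [50, 0.15, 0, 0, 0],
  [50, 0.09, 0, 0, 0],
  [50, 0, 0, 0, 0],
  [50, 0, 0, 0, 0],
])

```text
clock: 3.07
position: [0.5893, -0.0698, 0.1176]
eef_rot: [[0.0, -0.862, 0.506], [-0.0, 0.506, 0.862], [-1.0, -0.0, 0.0]]
ft_force: [0.1, 0.3, 0.6]
width: 0.0442
```

```bash
python3 - <<'E'
from h import *
s=manip.get_state();print(s['position'],s['ft_force'])
E
```

```text
[ 0.58926657 -0.06977132  0.11756104] [0.14018386 0.32636765 0.62999196]
```

Call:
apply_moves([
  [0, 0, 0, 0, 0],
  [0, 0, 0, 0, 0],
  [0, 0, 0, 0, 0],
  [0, 0, 0, 0, 0],
  [0, 0, 0, 0, 0],
])

```text
clock: 3.48
position: [0.5893, -0.0705, 0.1172]
eef_rot: [[0.001, -0.862, 0.507], [-0.0, 0.507, 0.862], [-1.0, -0.001, -0.0]]
ft_force: [-0.5, -1.0, 3.5]
width: 0.0129
```

```bash
cat > look.py <<'E'
from h import *
import sys
tag=sys.argv[1]
s=grab('side','s'+tag);w=grab('wrist','w'+tag)
a=cv2.resize(s['image'][135:220,205:305,::-1],(400,340),interpolation=cv2.INTER_CUBIC)
b=cv2.resize(w['image'][150:320,160:360,::-1],(400,340),interpolation=cv2.INTER_CUBIC)
cv2.imwrite('pics/L%s.png'%tag,np.hstack([a,b]))
st=manip.get_state();p=st['position'];c=np.array([.5475,-.0455])
d=p[:2]-c;th=np.degrees(np.arctan2(d[1],d[0]))+30.4
r=d/np.linalg.norm(d);tn=np.array([r[1],-r[0]]) # clockwise tangent
F=st['ft_force'][:2]
print('clock',st['clock'],'pos',p.round(4),'rel',round(th,1),'r',np.linalg.norm(d).round(4),'Fcw',round(F@tn,2),'Frad',round(F@r,2),'w',st['width'])
E
python3 look.py 3
```

```text
clock 3.5833 pos [ 0.5894 -0.0704  0.1172] rel -0.3 r 0.0487 Fcw -0.14 Frad -0.08 w 0.012993069954068088
```

View pics/L3.png

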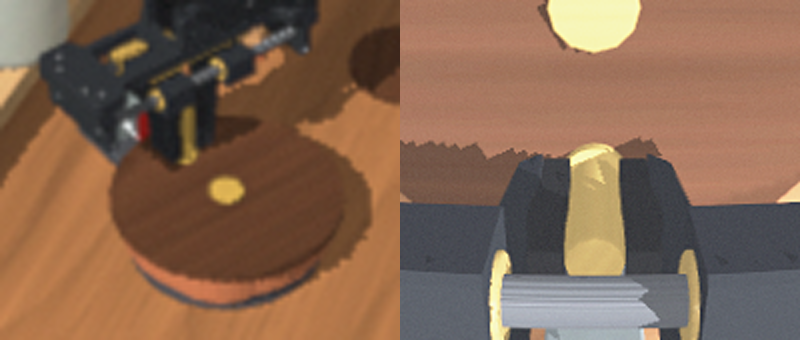

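```bash
python3 - <<'E'
import numpy as np
R=.048/.15
def y(a):return -R*np.cos(np.radians(a))
def z(a):return -R*np.sin(np.radians(a))
Y=Z=0
for a in range(6,151,6):
    dy=round(y(a)-y(0)-Y,4);dz=round(z(a)-Z,4);Y+=dy;Z+=dz;print(a,dy,dz)
E
```

```text
6 0.0018 -0.0334
12 0.0052 -0.0331
18 0.0087 -0.0324
24 0.012 -0.0313
30 0.0152 -0.0298
36 0.0182 -0.0281
42 0.0211 -0.026
48 0.0237 -0.0237
54 0.026 -0.0211
60 0.0281 -0.0182
66 0.0298 -0.0152
72 0.0313 -0.012
78 0.0324 -0.0087
84 0.0331 -0.0052
90 0.0334 -0.0018
96 0.0334 0.0018
102 0.0331 0.0052
108 0.0324 0.0087
114 0.0313 0.012
120 0.0298 0.0152
126 0.0281 0.0182
132 0.026 0.0211
138 0.0237 0.0237
144 0.0211 0.026
150 0.0182 0.0281
```

Call:
apply_moves([
  [0, 0, 0.0018, -0.0334, 0],
  [0, 0, 0.0052, -0.0331, 0],
  [0, 0, 0.0087, -0.0324, 0],
  [0, 0, 0.012, -0.0313, 0],
  [0, 0, 0.0152, -0.0298, 0],
  [0, 0, 0.0182, -0.0281, 0],
  [0, 0, 0.0211, -0.026, 0],
  [0, 0, 0, 0, 0],
])

```text
clock: 4.25
position: [0.5622, -0.0921, 0.1172]
eef_rot: [[0.001, -0.862, 0.507], [-0.0, 0.507, 0.862], [-1.0, -0.001, -0.0]]
ft_force: [-1.3, -1.4, 3.6]
width: 0.013
```

```bash
python3 look.py 4
```

```text
clock 4.35 pos [ 0.5622 -0.0921  0.1172] rel -42.1 r 0.0489 Fcw 3.78 Frad 0.16 w 0.012884696700132111
```

View pics/L4.png

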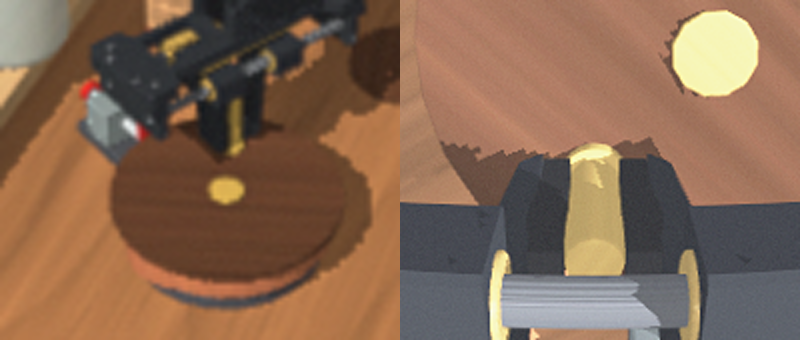

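Call:
apply_moves([
  [0, 0, 0.0237, -0.0237, 0],
  [0, 0, 0.026, -0.0211, 0],
  [0, 0, 0.0281, -0.0182, 0],
  [0, 0, 0.0298, -0.0152, 0],
  [0, 0, 0.0313, -0.012, 0],
  [0, 0, 0.0324, -0.0087, 0],
  [0, 0, 0.0331, -0.0052, 0],
  [0, 0, 0, 0, 0],
])

```text
clock: 5.02
position: [0.5278, -0.0898, 0.1172]
eef_rot: [[0.0, -0.862, 0.507], [-0.001, 0.507, 0.862], [-1.0, -0.001, -0.0]]
ft_force: [-2.1, -1.6, 7.6]
width: 0.0133
```

```bash
python3 look.py 5
```

```text
clock 5.1167 pos [ 0.5278 -0.0899  0.1172] rel -83.5 r 0.0485 Fcw 3.03 Frad 2.14 w 0.013439579177246199
```

View pics/L5.png

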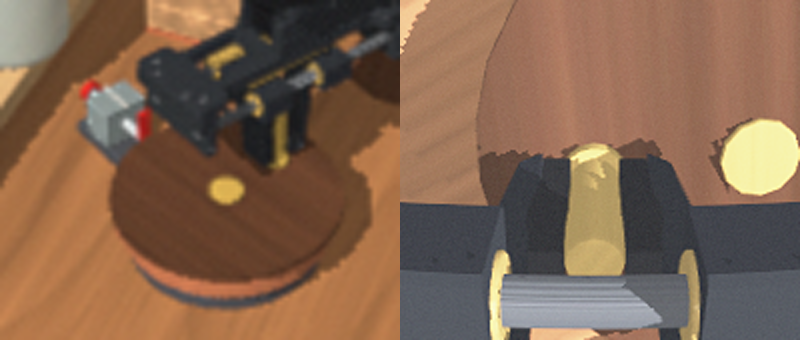

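Call:
apply_moves([
  [0, 0, 0.0334, -0.0018, 0],
  [0, 0, 0.0334, 0.0018, 0],
  [0, 0, 0.0331, 0.0052, 0],
  [0, 0, 0.0324, 0.0087, 0],
  [0, 0, 0, 0, 0],
])

```text
clock: 5.53
position: [0.5117, -0.0778, 0.1172]
eef_rot: [[-0.0, -0.862, 0.507], [-0.0, 0.507, 0.862], [-1.0, 0.0, -0.0]]
ft_force: [-4.1, 0.2, 7.7]
width: 0.013
```

```bash
python3 look.py 6
```

```text
clock 5.6333 pos [ 0.5117 -0.0778  0.1171] rel -107.6 r 0.0482 Fcw 2.33 Frad 2.4 w 0.012764337499306857
```

Call:
apply_moves([
  [0, 0, 0.0313, 0.012, 0],
  [0, 0, 0, 0, 0],
])

```text
clock: 5.8
position: [0.5086, -0.0739, 0.1171]
eef_rot: [[-0.0, -0.862, 0.507], [-0.0, 0.507, 0.862], [-1.0, 0.0, -0.0]]
ft_force: [-2.5, -0.9, 8.6]
width: 0.0127
```

```bash
python3 look.py 7
```

```text
clock 5.9 pos [ 0.5086 -0.0739  0.1171] rel -113.5 r 0.0481 Fcw 1.35 Frad 3.06 w 0.012777445537753111
```

Call:
apply_moves([
  [0, 0, 0.0298, 0.0152, 0],
  [0, 0, 0, 0, 0],
])

```text
clock: 6.07
position: [0.5061, -0.0699, 0.1171]
eef_rot: [[0.0, -0.862, 0.507], [-0.001, 0.507, 0.862], [-1.0, -0.001, -0.001]]
ft_force: [-2.5, -1.0, 7.4]
width: 0.013
```

```bash
python3 look.py 8
```

```text
clock 6.1667 pos [ 0.506  -0.0698  0.1171] rel -119.3 r 0.048 Fcw 0.36 Frad 3.39 w 0.012914944266021057
```

```bash
python3 - <<'E'
from h import *
L=[]
for t in '45678':
    s=load('s'+t)['image'][140:190,215:255,::-1]; L.append(cv2.resize(s,None,fx=4,fy=4,interpolation=cv2.INTER_CUBIC))
cv2.imwrite('pics/cmp.png',np.hstack(L))
E
```

```text
(no output)
```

View pics/cmp.png

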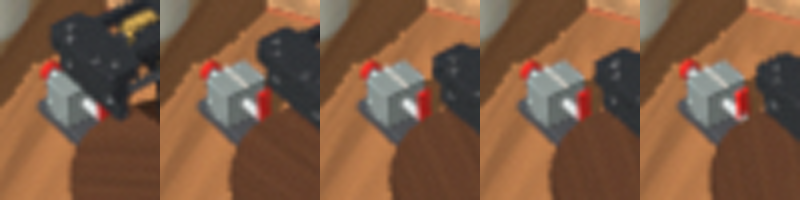

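View pics/L8.png

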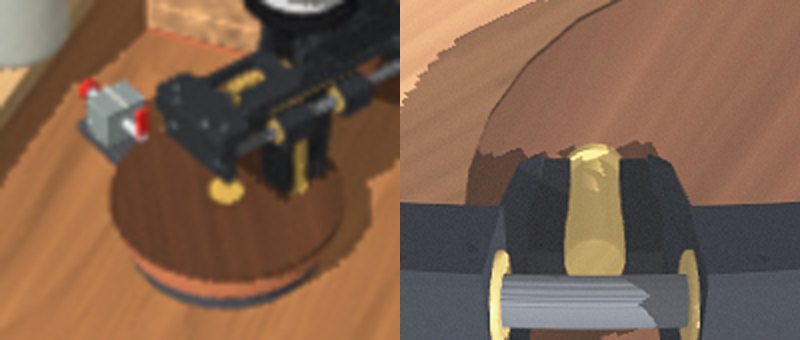

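```bash
cat > ptr.py <<'E'
from h import *
import sys
def red(d):
    im=d['image'].astype(float);w=np.clip(im[:,:,0]-np.maximum(im[:,:,1],im[:,:,2])-70,0,None)
    out=[]
    for (u0,u1,v0,v1) in ((222,232,150,160),(236,246,159,172)):
        s=w[v0:v1,u0:u1];yy,xx=np.mgrid[v0:v1,u0:u1];out+= [(s*xx).sum()/s.sum(),(s*yy).sum()/s.sum()]
    return np.array(out)
b=(red(load('side0')))
S=load('side0');c=np.array([.5475,-.0455]);e=np.array([np.cos(np.radians(-30.4)),np.sin(np.radians(-30.4))])
P=lambda r,z:np.array(proj(S,[*(c+e*r),z]))
g1=(P(.169,.029)-P(.164,.029))/5;g2=(P(.102,.04)-P(.097,.04))/5
for t in sys.argv[1:]:
    q=red(load(t))-b
    print(t,q.round(2),'mm outer %.2f flag %.2f'%(q[:2]@g1/(g1@g1),q[2:]@g2/(g2@g2)))
E
python3 ptr.py side1 side2 s5 s6 s7 s8
```

```text
side1 [ 0.   -0.    0.    0.01] mm outer 0.00 flag -0.04
side2 [-0.   -0.   -0.   -0.02] mm outer 0.02 flag 0.05
s5 [ 0.   -0.   -0.04 -0.06] mm outer 0.00 flag 0.24
s6 [ 0.    0.    0.01 -0.02] mm outer -0.01 flag 0.00
s7 [-0.   -0.   -0.   -0.01] mm outer 0.01 flag 0.02
s8 [-0.42 -0.32 -0.81 -0.68] mm outer 2.06 flag 3.91
```

Call:
apply_moves([
  [0, 0, 0.0145, 0.0084, 0],
  [0, 0, 0, 0, 0],
])

```text
clock: 6.33
position: [0.5053, -0.0683, 0.1172]
eef_rot: [[0.001, -0.862, 0.507], [-0.002, 0.507, 0.862], [-1.0, -0.002, -0.001]]
ft_force: [-0.7, -3.9, 5.8]
width: 0.0131
```

```bash
python3 look.py 9; python3 ptr.py s9
```

```text
clock 6.4333 pos [ 0.5052 -0.0682  0.1172] rel -121.4 r 0.048 Fcw -3.35 Frad 2.7 w 0.012694295038224735
s9 [-0.66 -0.37 -0.87 -0.81] mm outer 2.92 flag 4.37
```

Call:
apply_moves([
  [0, 0, 0.0138, 0.0095, 0],
  [0, 0, 0, 0, 0],
])

```text
clock: 6.6
position: [0.5041, -0.066, 0.1172]
eef_rot: [[0.001, -0.862, 0.507], [-0.002, 0.507, 0.862], [-1.0, -0.002, -0.001]]
ft_force: [-1.8, -3.7, 7.0]
width: 0.013
```

```bash
python3 look.py 10; python3 ptr.py s10
```

```text
clock 6.7 pos [ 0.5041 -0.0658  0.1172] rel -124.6 r 0.048 Fcw -2.62 Frad 3.09 w 0.012850718068864992
s10 [-0.68 -0.56 -0.86 -0.91] mm outer 3.45 flag 4.61
```

Call:
apply_moves([
  [0, 0, 0.0133, 0.0102, 0],
  [0, 0, 0, 0, 0],
])

```text
clock: 6.87
position: [0.5031, -0.0636, 0.1172]
eef_rot: [[0.001, -0.862, 0.507], [-0.002, 0.507, 0.862], [-1.0, -0.001, -0.001]]
ft_force: [-2.1, -3.5, 7.5]
width: 0.0129
```

```bash
python3 look.py 11; python3 ptr.py s11
```

```text
clock 6.9667 pos [ 0.503  -0.0634  0.1171] rel -127.7 r 0.0479 Fcw -2.1 Frad 2.26 w 0.013273689326398011
s11 [-0.92 -0.58 -0.79 -1.21] mm outer 4.20 flag 5.13
```

Call:
apply_moves([
  [0, 0, 0.0127, 0.0109, 0],
  [0, 0, 0, 0, 0],
])

```text
clock: 7.13
position: [0.5022, -0.0611, 0.1171]
eef_rot: [[0.0, -0.862, 0.507], [-0.001, 0.507, 0.862], [-1.0, -0.001, -0.001]]
ft_force: [-1.7, -2.2, 8.4]
width: 0.0133
```

```bash
python3 look.py 12; python3 ptr.py s12
```

```text
clock 7.2333 pos [ 0.5021 -0.0608  0.1171] rel -131.0 r 0.0479 Fcw -1.51 Frad 2.21 w 0.012796905883085628
s12 [-0.94 -0.64 -0.99 -1.36] mm outer 4.43 flag 6.06
```

Call:
apply_moves([
  [0, 0, 0.0121, 0.0115, 0],
  [0, 0, 0, 0, 0],
])

```text
clock: 7.4
position: [0.5015, -0.0585, 0.1171]
eef_rot: [[0.0, -0.862, 0.507], [-0.001, 0.507, 0.862], [-1.0, -0.001, -0.001]]
ft_force: [-2.7, -1.4, 8.4]
width: 0.0129
```

```bash
python3 look.py 13; python3 ptr.py s13
```

```text
clock 7.5 pos [ 0.5014 -0.0583  0.1171] rel -134.1 r 0.0478 Fcw -0.54 Frad 3.01 w 0.012695796934838912
s13 [-0.95 -0.73 -0.95 -1.13] mm outer 4.66 flag 5.40
```

Call:
apply_moves([
  [0, 0, 0.0115, 0.0122, 0],
  [0, 0, 0, 0, 0],
])

```text
clock: 7.67
position: [0.5009, -0.0559, 0.1171]
eef_rot: [[0.0, -0.862, 0.507], [-0.001, 0.507, 0.862], [-1.0, -0.0, -0.0]]
ft_force: [-2.5, 0.6, 8.3]
width: 0.0126
```

```bash
python3 look.py 14; python3 ptr.py s14
```

```text
clock 7.7667 pos [ 0.5008 -0.0556  0.1171] rel -137.4 r 0.0478 Fcw 0.19 Frad 2.37 w 0.0130629625654179
s14 [-0.94 -0.72 -0.96 -1.12] mm outer 4.63 flag 5.39
```

Call:
apply_moves([
  [0, 0, 0.0108, 0.0127, 0],
  [0, 0, 0, 0, 0],
])

```text
clock: 7.93
position: [0.5004, -0.0533, 0.1171]
eef_rot: [[-0.0, -0.862, 0.507], [-0.0, 0.507, 0.862], [-1.0, -0.0, -0.0]]
ft_force: [-2.1, 0.6, 8.2]
width: 0.013
```

```bash
python3 look.py 15; python3 ptr.py s15
```

```text
clock 8.0333 pos [ 0.5004 -0.0531  0.1171] rel -140.4 r 0.0477 Fcw 1.26 Frad 1.84 w 0.013100606923053879
s15 [-0.94 -0.63 -0.98 -1.35] mm outer 4.41 flag 6.03
```

Call:
apply_moves([
  [0, 0, 0.0101, 0.0133, 0],
  [0, 0, 0, 0, 0],
])

```text
clock: 8.2
position: [0.5001, -0.0507, 0.1171]
eef_rot: [[-0.0, -0.862, 0.507], [-0.0, 0.507, 0.862], [-1.0, 0.0, -0.0]]
ft_force: [-1.6, 1.0, 9.1]
width: 0.013
```

```bash
python3 look.py 16; python3 ptr.py s16
```

```text
clock 8.3 pos [ 0.5001 -0.0504  0.1171] rel -143.7 r 0.0477 Fcw 2.81 Frad 1.54 w 0.01259926127182411
s16 [-0.91 -0.57 -0.78 -1.23] mm outer 4.17 flag 5.17
```

The readings on either side match in pairs: 127.7° with 143.7°, 131.0° with 140.4°, and 134.1° with 137.4°. The top is therefore at 135.7°. I'll step back 8° to it.

Call:
apply_moves([
  [0, 0, -0.01, -0.0114, 0],
  [0, 0, -0.0097, -0.0114, 0],
  [0, 0, -0.0092, -0.0113, 0],
  [0, 0, 0, 0, 0],
  [0, 0, 0, 0, 0],
  [0, 0, 0, 0, 0],
  [0, 0, 0, 0, 0],
])

```text
clock: 8.88
position: [0.5012, -0.0572, 0.1171]
eef_rot: [[-0.0, -0.862, 0.507], [0.0, 0.507, 0.862], [-1.0, 0.0, -0.0]]
ft_force: [-2.6, 0.1, 8.4]
width: 0.013
```

```bash
python3 look.py 17; python3 ptr.py s17
```

```text
clock 8.9833 pos [ 0.5012 -0.0573  0.1171] rel -135.4 r 0.0478 Fcw 0.61 Frad 2.12 w 0.012949160248585676
s17 [-0.95 -0.72 -0.97 -1.12] mm outer 4.66 flag 5.41
```

Call:
apply_moves([
  [50, 0, 0, 0, 0],
  [50, 0, 0, 0, 0],
  [50, 0, 0, 0, 0],
  [50, 0, 0, 0, 0],
  [50, -0.1, 0, 0, 0],
  [50, -0.2, 0, 0, 0],
  [50, -0.25, 0, 0, 0],
  [50, 0, 0, 0, 0],
])

```text
clock: 9.65
position: [0.5031, -0.0578, 0.2049]
eef_rot: [[0.009, -0.862, 0.507], [-0.003, 0.507, 0.862], [-1.0, -0.009, 0.002]]
ft_force: [0.5, -0.0, 1.3]
width: 0.0439
```

```bash
python3 look.py 18; python3 ptr.py s18
```

```text
clock 9.75 pos [ 0.5014 -0.0573  0.1999] rel -135.2 r 0.0476 Fcw 0.32 Frad 0.72 w 0.04415847175504074
s18 [-0.94 -0.73 -0.98 -1.1 ] mm outer 4.65 flag 5.39
```

View pics/L18.png

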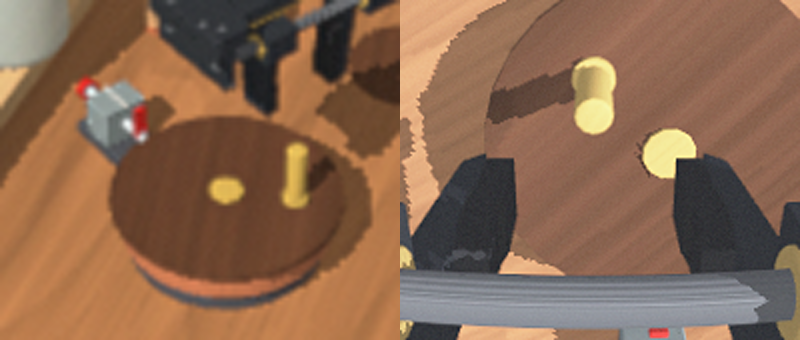

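Call:
apply_moves([
  [60, 0, 0.15, 0.197, 0],
  [60, 0, 0.15, 0.197, 0],
  [60, 0, 0.15, 0.197, 0],
  [60, 0, 0.15, 0.197, 0],
  [60, 0, 0.15, 0.197, 0],
  [60, 0, 0.15, 0.197, 0],
  [60, 0, 0.15, 0.197, 0],
  [60, 0, 0.15, 0.197, 0],
])

```text
clock: 10.42
position: [0.4648, 0.2394, 0.1976]
eef_rot: [[-0.003, -0.862, 0.507], [-0.001, 0.507, 0.862], [-1.0, 0.002, -0.002]]
ft_force: [0.3, 0.2, 0.6]
width: 0.0527
```

Call:
apply_moves([
  [60, 0, 0.15, 0.197, 0],
  [60, 0, 0.15, 0.197, 0],
  [60, 0, 0, 0, 0],
  [60, 0, 0, 0, 0],
  [60, 0, 0, 0, 0],
])

```text
clock: 10.83
position: [0.4568, 0.3109, 0.1979]
eef_rot: [[-0.002, -0.862, 0.507], [-0.001, 0.507, 0.862], [-1.0, 0.001, -0.002]]
ft_force: [0.0, -0.3, 0.0]
width: 0.0528
```

```bash
python3 look.py 19; python3 ptr.py s19
```

```text
clock 10.9333 pos [0.4573 0.3103 0.1986] rel 134.6 r 0.3671 Fcw -0.07 Frad 0.66 w 0.05289305473820232
s19 [nan nan nan nan] mm outer nan flag nanptr.py:7: RuntimeWarning: invalid value encountered in scalar divide
  s=w[v0:v1,u0:u1];yy,xx=np.mgrid[v0:v1,u0:u1];out+= [(s*xx).sum()/s.sum(),(s*yy).sum()/s.sum()]
```

View pics/w19.png

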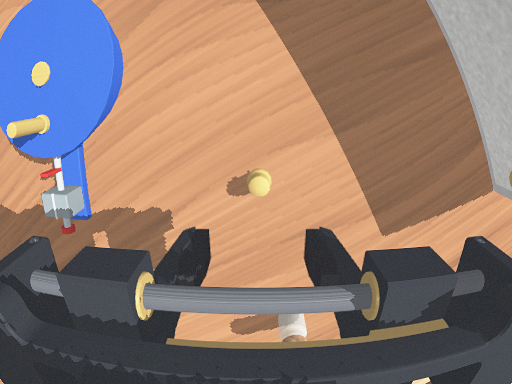

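```bash
python3 - <<'E'
from h import *
W=load('w19')
cv2.imwrite('pics/mw.png',cv2.resize(W['image'][160:205,235:285,::-1],None,fx=12,fy=12,interpolation=cv2.INTER_CUBIC))
E
```

```text
(no output)
```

View pics/mw.png

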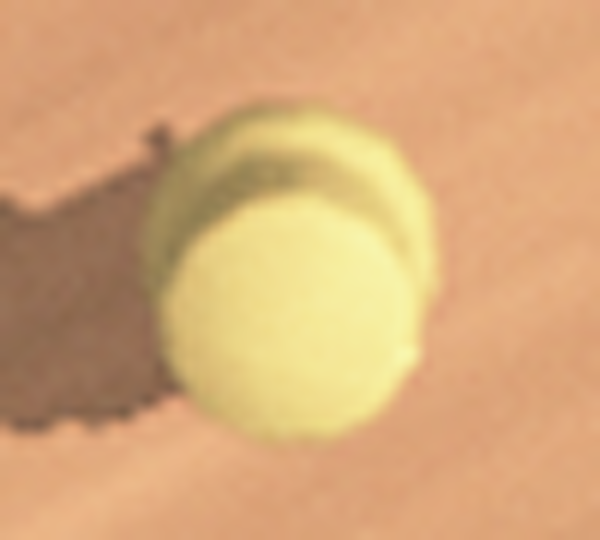

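```bash
python3 - <<'E'
from h import *
W=load('w19');T=load('top0');S=load('side0')
f=lambda x,y:((x+.5)/12-.5+235,(y+.5)/12-.5+160)
print(atz(W,*f(289,316),.030,True),atz(W,*f(290,250),.003,True))
for h,p in ((.03,(162,316)),(.03,(417,316))): print(atz(W,*f(*p),h,True))
print(tri(ray(W,*f(289,316),True),ray(T,128.2,205.7)),tri(ray(W,*f(289,316),True),ray(S,239.95,301.95)))
print(manip.get_state()['position'])
E
```

```text
[0.45808502 0.31202402 0.03      ] [0.46045289 0.31084382 0.003     ]
[0.45336057 0.30399711 0.03      ]
[0.46284599 0.32011761 0.03      ]
(array([0.45883366, 0.31060377, 0.0235054 ]), np.float64(0.002094935247252891)) (array([0.46007838, 0.31046023, 0.01953596]), np.float64(0.0014913101863883902))
[0.45731482 0.31029969 0.19858298]
```

Call:
apply_moves([
  [60, 0.2, -0.003, 0.011, 0],
  [60, 0.2, 0, 0, 0],
  [60, 0.2, 0, 0, 0],
  [60, 0.15, 0, 0, 0],
  [60, 0.074, 0, 0, 0],
  [60, 0, 0, 0, 0],
  [60, 0, 0, 0, 0],
])

```text
clock: 11.52
position: [0.4589, 0.3122, 0.0762]
eef_rot: [[0.0, -0.861, 0.508], [0.0, 0.508, 0.861], [-1.0, -0.0, 0.0]]
ft_force: [-0.1, -0.2, 1.5]
width: 0.0527
```

```bash
python3 look.py 20
```

```text
clock 11.6167 pos [0.4592 0.3127 0.0772] rel 134.3 r 0.3689 Fcw -0.78 Frad 0.26 w 0.05288236653648326
```

View pics/w20.png

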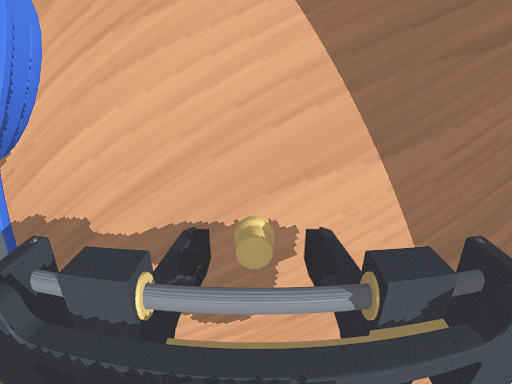

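Call:
apply_moves([
  [60, 0.01, 0, 0, 0],
  [0, 0, 0, 0, 0],
  [0, 0, 0, 0, 0],
  [0, 0, 0, 0, 0],
  [0, 0, 0, 0, 0],
  [0, 0, 0, 0, 0],
  [0, 0, 0, 0, 0],
])

```text
clock: 12.2
position: [0.4583, 0.3127, 0.0742]
eef_rot: [[-0.0, -0.862, 0.507], [-0.0, 0.507, 0.862], [-1.0, 0.0, -0.0]]
ft_force: [-0.8, -0.3, 0.8]
width: 0.0186
```

```bash
python3 look.py 21
```

```text
clock 12.3 pos [0.4583 0.3127 0.0742] rel 134.4 r 0.3691 Fcw -0.85 Frad 0.03 w 0.018723900465822764
```

View pics/L21.png

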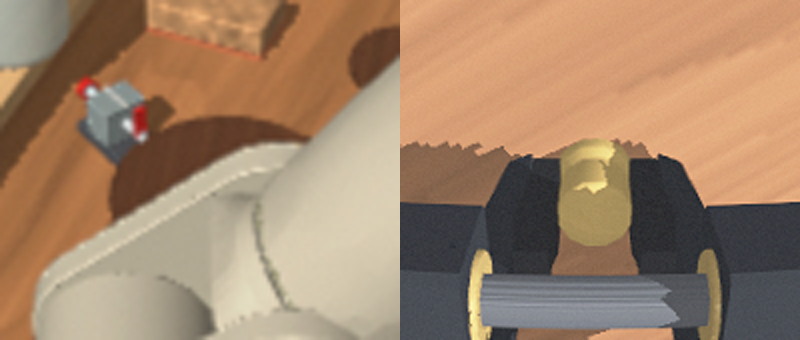

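Call:
apply_moves([
  [0, -0.1, 0, 0, 0],
  [0, -0.2, 0, 0, 0],
  [0, -0.27, 0, 0, 0],
  [0, -0.27, 0, 0, 0],
  [0, 0, -0.1, -0.08, 0],
  [0, 0, -0.2, -0.163, 0],
  [0, 0, -0.2, -0.163, 0],
  [0, 0, -0.2, -0.163, 0],
])

```text
clock: 12.97
position: [0.5056, 0.1846, 0.2002]
eef_rot: [[0.0, -0.862, 0.506], [0.0, 0.506, 0.862], [-1.0, -0.0, 0.0]]
ft_force: [0.5, 0.5, -1.1]
width: 0.0191
```

Call:
apply_moves([
  [0, 0, -0.2, -0.163, 0],
  [0, 0, -0.2, -0.163, 0],
  [0, 0, -0.2, -0.163, 0],
  [0, 0, -0.2, -0.163, 0],
  [0, 0, -0.2, -0.163, 0],
  [0, 0, -0.2, -0.163, 0],
  [0, 0, -0.1, -0.08, 0],
  [0, 0, 0, 0, 0],
])

```text
clock: 13.63
position: [0.5939, -0.0536, 0.1996]
eef_rot: [[0.0, -0.86, 0.511], [-0.001, 0.511, 0.86], [-1.0, -0.001, -0.001]]
ft_force: [0.2, 0.3, -1.3]
width: 0.019
```

```bash
python3 look.py 22;python3 ptr.py s22
```

```text
clock 13.7333 pos [ 0.5929 -0.0499  0.1996] rel 24.8 r 0.0457 Fcw -0.12 Frad 0.37 w 0.01875521856107662
s22 [-0.95 -0.73 -0.98 -1.11] mm outer 4.68 flag 5.40
```

View pics/L22.png

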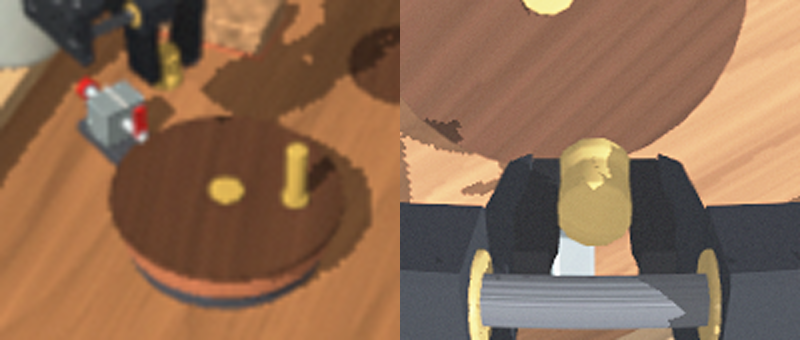

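Call:
apply_moves([
  [0, 0, -0.075, -0.064, 0],
  [0, 0, -0.075, -0.064, 0],
  [0, 0, 0, 0, 0],
  [0, 0, 0, 0, 0],
  [0, 0, 0, 0, 0],
])

```text
clock: 14.15
position: [0.6027, -0.0774, 0.2]
eef_rot: [[-0.0, -0.862, 0.507], [0.0, 0.507, 0.862], [-1.0, 0.0, 0.0]]
ft_force: [0.3, 0.2, -1.5]
width: 0.0187
```

```bash
python3 look.py 23;python3 ptr.py s23
```

```text
clock 14.25 pos [ 0.6027 -0.0772  0.2001] rel 0.5 r 0.0637 Fcw 0.06 Frad 0.4 w 0.018600275121541828
s23 [-0.95 -0.72 -0.98 -1.11] mm outer 4.67 flag 5.43
```

View pics/L23.png

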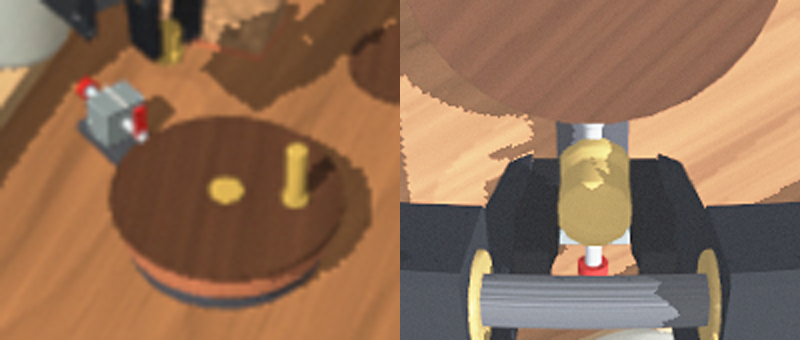

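Call:
apply_moves([
  [0, 0.13, 0, 0, 0],
  [0, 0.15, 0, 0, 0],
  [0, 0.12, 0, 0, 0],
  [0, 0.07, 0, 0, 0],
  [0, 0.035, 0, 0, 0],
  [0, 0, 0, 0, 0],
  [0, 0, 0, 0, 0],
  [0, 0, 0, 0, 0],
])

```text
clock: 14.92
position: [0.6033, -0.0778, 0.1256]
eef_rot: [[0.002, -0.862, 0.507], [-0.001, 0.507, 0.862], [-1.0, -0.002, 0.0]]
ft_force: [0.9, 0.8, -0.4]
width: 0.0187
```

```bash
python3 look.py 24;python3 ptr.py s24
```

```text
clock 15.0167 pos [ 0.6032 -0.0778  0.1254] rel 0.3 r 0.0644 Fcw -0.0 Frad -1.3 w 0.019011483219897995
s24 [  nan   nan -1.63  2.65] mm outer nan flag -1.90ptr.py:7: RuntimeWarning: invalid value encountered in scalar divide
  s=w[v0:v1,u0:u1];yy,xx=np.mgrid[v0:v1,u0:u1];out+= [(s*xx).sum()/s.sum(),(s*yy).sum()/s.sum()]
```

View pics/L24.png

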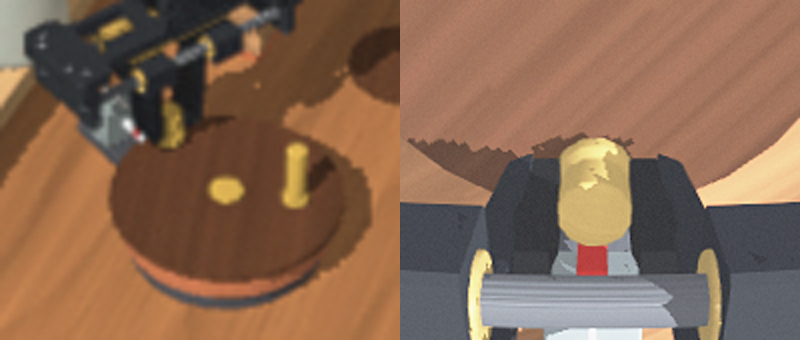

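Call:
apply_moves([
  [0, 0.01, 0, 0, 0],
  [0, 0.01, 0, 0, 0],
  [0, 0, 0, 0, 0],
  [0, 0, 0, 0, 0],
])

```text
clock: 15.35
position: [0.6028, -0.0777, 0.1213]
eef_rot: [[-0.0, -0.862, 0.507], [0.0, 0.507, 0.862], [-1.0, 0.0, -0.0]]
ft_force: [-0.0, 0.3, -1.1]
width: 0.0187
```

Call:
apply_moves([
  [0, 0.005, 0, 0, 0],
  [0, 0, 0, 0, 0],
  [0, 0, 0, 0, 0],
])

```text
clock: 15.6
position: [0.6028, -0.0778, 0.1206]
eef_rot: [[0.0, -0.862, 0.507], [0.0, 0.507, 0.862], [-1.0, -0.0, 0.0]]
ft_force: [-0.5, -0.0, -0.9]
width: 0.0193
```

Call:
apply_moves([
  [0, 0.005, 0, 0, 0],
  [0, 0, 0, 0, 0],
  [0, 0, 0, 0, 0],
])

```text
clock: 15.85
position: [0.6029, -0.0778, 0.1202]
eef_rot: [[0.0, -0.862, 0.507], [-0.0, 0.507, 0.862], [-1.0, -0.0, 0.0]]
ft_force: [-1.9, 0.2, 3.2]
width: 0.0186
```

Contact shows as a 4 N rise in Fz at the expected height, so I'll release the marker.

Call:
apply_moves([
  [25, 0, 0, 0, 0],
  [30, 0, 0, 0, 0],
  [40, 0, 0, 0, 0],
  [50, 0, 0, 0, 0],
  [50, 0, 0, 0, 0],
])

```text
clock: 16.27
position: [0.6028, -0.0778, 0.1198]
eef_rot: [[-0.0, -0.862, 0.507], [0.0, 0.507, 0.862], [-1.0, 0.0, 0.0]]
ft_force: [0.2, 0.3, -0.3]
width: 0.0429
```

Call:
apply_moves([
  [50, -0.05, 0, 0, 0],
  [50, -0.1, 0, 0, 0],
  [50, -0.2, 0, 0, 0],
  [50, -0.25, 0, 0, 0],
  [50, -0.25, 0, 0, 0],
  [50, 0, 0.1, 0, 0],
  [50, 0, 0, 0, 0],
  [50, 0, 0, 0, 0],
])

```text
clock: 16.93
position: [0.5896, -0.07, 0.2474]
eef_rot: [[-0.0, -0.862, 0.507], [0.0, 0.507, 0.862], [-1.0, 0.0, -0.0]]
ft_force: [0.0, -0.2, -0.8]
width: 0.0441
```

```bash
python3 look.py 25;python3 ptr.py s25; python3 - <<'E'
from h import *
w=load('w25');cv2.imwrite('pics/w25c.png',w['image'][:,:,::-1])
E
```

```text
clock 17.0333 pos [ 0.5898 -0.0703  0.2463] rel 0.1 r 0.0491 Fcw 0.47 Frad 1.08 w 0.043970240364423305
s25 [-0.94 -0.73 -0.98 -1.1 ] mm outer 4.66 flag 5.38
```

View pics/L25.png

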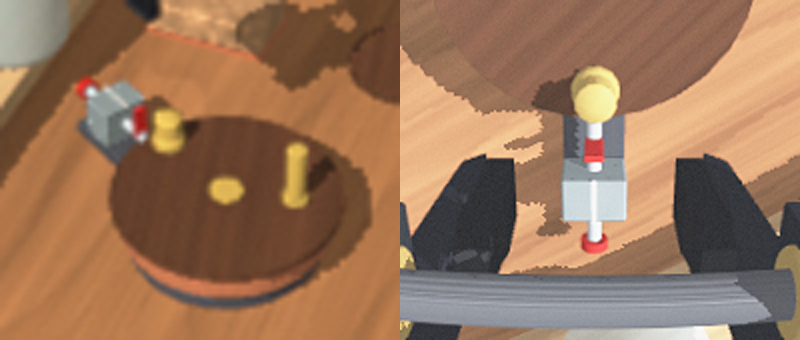

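```bash
python3 - <<'E'
from h import *
W=load('w25');S=load('s25');c=np.array([.5475,-.0455])
for p in (atz(W,(195.5)/2-.5+160,100.5/2-.5+150,.076,True),atz(W,(195.5)/2-.5+160,91/2-.5+150,.050,True),atz(S,168.5/4-.5+205,117/4-.5+135,.076)):
    d=p[:2]-c;print(p.round(4),np.hypot(*d).round(4),np.degrees(np.arctan2(d[1],d[0])).round(1))
E
```

```text
[ 0.602  -0.0764  0.076 ] 0.0627 -29.5
[ 0.6057 -0.0785  0.05  ] 0.0669 -29.6
[ 0.6014 -0.0715  0.076 ] 0.0599 -25.7
```

```bash
python3 - <<'E'
from h import *
print(manip.get_state()['ft_force']);print(manip.job_done())
E
```

```text
[ 0.69153751 -0.94800448 -0.12385697]
the job is handed in; nothing more can be done
None
```

I turned the walnut turntable clockwise by its knob until the high spot sat under the pointer, stopped it there and let go. I then set the brass marker down on the plate in line with the pointer. The job was handed in at about 17 s, with no verdict reported.

- **High spot:** The side view showed the rim's bump before I started. I went about 8° past it and stepped back to the middle of the pointer's travel, 135.7° from where the knob began, and the last angle I read was about 0.3° off that.
- **Pointer:** It was out about 4.66 mm, the largest reading seen. It stayed there after I let go of the knob and after the marker was placed. The flag gave a different figure (5.4 mm), because its red patch is only a few pixels wide. It was just as steady.
- **Marker:** It stands upright, set down with a contact force of about 4 N. The wrist camera puts it 63–67 mm from the axis and within about 1° of the pointer line. The side camera disagreed slightly, at 60 mm and about 5° off. That is about 7 mm from the marking place, inside the 18 mm limit.
- **Clearance:** The gripper ended about 0.2 m above the scene, touching nothing.

I did not measure the other objects again at the end. The arm's path kept clear of them.

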